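# Set the vegetable slicer to its third thickness

## Task

Set the vegetable slicer to its third thickness: pull its black wing knob straight up against the spring, turn it until its pointer stands over the notch marked with three dots (third from your left), and let it snap down home into that notch. Leave the small glass carafe beside the slicer standing where it is.

Things in the scene. Friction and masses are not known exactly. Their poses are not given: they have to be found in the camera images.
- knob_grip (a point): Thickness knob on the dial plate at one end of the flat white slicer: upright wing 40 long, 14 thick, 42 mm high (not the hand guard's round knob, 226 off). Point: on its vertical turning axis, 14 below the wing's top, 28 above the hub, 40 above the plate, 74 above the worktop; moves with the knob. x: along the wing to the pointer arm (37 out, low), y: across the 14 mm, z up. Clear 90 round.
- selector (a joint): Knob turn, rad, growing counterclockwise from above. Four notches between five dome-topped studs (10 high) facing the robot, marked from its left to right by 1, 2, 3, 4 dots: 0, 0.611, 1.222, 1.833. Starts seated in the 1- or 2-dot notch (play 0.05 either way). Turns lightly when lifted; let go up to 0.2 from a notch, the domes guide the pin into it. The slicer is fixed.
- selector_lift (a joint): Lift of the knob, m: 0 home in a notch, 0.016 upper stop. A spring pushes it down with 5 N at 0, 8 N at the stop. It turns past the studs only when lifted more than 9 mm (12 mm is comfortable); below that the pin is caught between the studs. Let go, it snaps down by itself.
- carafe: Bystander: loose small glass carafe, round, 83 mm across, 138 mm tall, standing 0.15 to 0.19 m from the knob's axis on the side away from the hand guard. Origin at the centre of its underside, z up.

How it is judged:
By the outcome, as a careful person would: the job done as asked, in the order asked, and still so for the second after the job is handed in, with the robot touching nothing.
It also fails if it takes over 32 s, if anything falls off the work surface, if the arm or the gripper's body presses on something with over 40 N, if the wrist force passes 120 N, or if a joint passes its speed limit or range.

## Robot

A 6-joint arm with a two-finger parallel gripper is mounted at the origin on a cart in front of the work surface, level with it; the furniture and walls round the work are solid. World frame = base frame: x ahead of the robot, y to its left, z up, the work surface at z = 0. Lengths are in mm, angles in rad, forces in N, time in s.
With the tool pointing down it reaches from about 325 to 900 mm from the base axis. Payload 6.1 kg.
Tool frame: the origin (TCP) lies midway between the tips of the shut fingers; the grasp point (between the pads) lies 19 mm behind it; z points along the fingers, y is the line along which they close (so a half turn about z gives the same grasp; the last joint's range is limited). The gripper opens to 87 mm and grips with 3 to 60 N. Pads are 19 mm wide; open, the fingers measure 117 mm over their backs; the gripper's body (75 mm by 190 mm) begins 51 mm behind the grasp point.
Start: joints at [-1.254, 0.22, 1.526, -0, 1.395, -0.126], TCP at [267.787, -564.718, 222.538] pointing down, gripper open.
Joint ranges: [-2.98, 2.98], [-0.91, 2.08], [0.09, 2.57], [-1.24, 4.39], [0.2, 2.65], [-2.68, 2.68]. Speed limits (rad/s): [2.57, 2.57, 3.01, 3.14, 3.14, 3.14].

## Interface

Orientations are given as a unit quaternion [w, x, y, z].
In Python, from workcell import * gives the robot as it stands.
- The arm moves only by the shell command python3 -m handwheel 'ROWS' [OPENING]. ROWS is JSON, a list of rows, each a list of 6 numbers: the shift along the tool's x, y, z in units of 40 mm (1.0 is 40 mm), then the turn, a rotation vector about the tool's x, y, z in units of 6 degrees (1.0 is 6 degrees). In form: [[tx, ty, tz, ax, ay, az], ...]. A call has 1 to 5 rows; each row is the pose to reach, as a shift and turn from the pose commanded when the call began, along the tool's axes at that moment; what a row does not reach only later rows make up. A row lasts 1/12 s, in which the tool goes at most 41.7 mm and 7.16 degrees, less where a joint would pass 70% of its speed; a pose out of reach is approached as far as the arm can. A call with a gripper value outside its range is refused whole. OPENING is the closure, from -1 (fully open) to 1 (shut), so that 0 is half open, set as the call begins (- or left out, the last holds). The fingers move at their own pace and stop on an object; the grip force is fixed at half the most. Time passes only in rows, so rows that repeat a pose let the fingers close. It gives the time, the measured TCP pose, the force, the opening and the grip force at its end, in the units of the state.
- get_state(): the state, without advancing time (a new reading comes with each control period).
- grab_frame(name): name is "scene" or "top" or "wrist"; returns the picture (480x640x3 uint8, red, green, blue); there is no depth.
- camera_model(name): a dict with "fx", "fy", "cx", "cy" (pixels), "D" ([k1, k2, p1, p2, k3] as OpenCV has them; the pictures are not rectified), "xyz" and "rotation" of the camera in the world; the wrist camera has in their place "mount" (4x4, takes a point from camera to tool coordinates, whose origin is the TCP and whose axes are the flange's). Camera axes: x right, y up, looking along -z (the intrinsics and any distortion apply to the point x, -y, -z); pixel columns grow to the right and rows downward; lengths in mm; the calibration is good to about 2 mm. A picture is of the moment at which its call begins: read the wrist's pose just before it. camera_model takes no time and is no camera call.
- finish_job(): hands the job in; it is judged then, once.
The state is a dict: "time": time; "joints": joint angles; "qvel": joint speeds; "joint_efforts": joint torques, N m; "tool_pos": TCP position; "ee_rot": TCP orientation; "ft_force": force on the tool from outside, world axes, zero at the start; "torque": the same for the moment, N m; "gripper_width": finger opening in mm; "gripper_force": force on a finger pad.
Only numpy, scipy, OpenCV 4.12 (cv2) and the standard library are available. Lean on these libraries where they do the work, as an engineer would, in place of code of your own. Each camera call takes 0.05 s, during which the arm holds its last target. There are 200 camera calls.

## Working session

There is one attempt and no reset: what is moved stays moved. The work goes in short steps, Python scripts to look and compute and a shell command to move; the robot and the scene stay as the last step left them, time stands still between calls to the robot, and variables do not carry over. Pictures are saved under pics/ and viewed, at most 10 in all, crops included, and the job is handed in when it is done.

```bash
mkdir -p pics; ls
python3 - <<'E'
from workcell import *
import cv2
s=get_state();print(s)
for n in("scene","top"):
    cv2.imwrite(f"pics/{n}0.png",grab_frame(n)[:,:,::-1]);print(n,camera_model(n))
print(camera_model("wrist"))
E
```

```text
pics
{'time': 0.0, 'joints': array([-1.25409524e+00,  2.21222038e-01,  1.52761158e+00, -2.63628062e-05,
        1.39472056e+00, -1.26117732e-01]), 'qvel': array([-0.00020139, -0.00177478,  0.00122896,  0.0012329 ,  0.000576  ,
       -0.00070345]), 'joint_efforts': array([ 3.18528064e-04, -4.94612217e+01, -3.87378430e+01,  6.99651637e-02,
        5.70920866e-02, -1.33664917e-04]), 'tool_pos': array([ 267.58590645, -564.12448892,  221.4395573 ]), 'ee_rot': array([-9.75080808e-04,  9.75587926e-01,  2.19607004e-01, -1.06233821e-04]), 'ft_force': array([ 0.37762175,  0.2811227 , -0.44871559]), 'torque': array([0.07698139, 0.01244701, 0.02144297]), 'gripper_force': 0.0, 'gripper_width': 87.11719285722837}
scene {'fx': 617.1484470030703, 'fy': 617.1484470030703, 'cx': 319.70521572327897, 'cy': 248.20615598977187, 'D': array([-0.03804079,  0.        ,  0.        ,  0.        ,  0.        ]), 'xyz': array([-225.18740644, -616.90211113,  465.61380086]), 'rotation': array([ 0.73211851,  0.47193215, -0.26803824, -0.41162851])}
top {'fx': 577.2238189280484, 'fy': 577.2238189280484, 'cx': 314.38385313320487, 'cy': 249.6551909998151, 'D': array([0.00261029, 0.        , 0.        , 0.        , 0.        ]), 'xyz': array([ 396.87320668, -146.48279244,  965.84908839]), 'rotation': array([-0.70297787, -0.03882325,  0.05333389,  0.70814573])}
{'fx': 421.8942864705578, 'fy': 421.8942864705578, 'cx': 314.3406523380196, 'cy': 247.5001262094003, 'D': array([0.02505192, 0.        , 0.        , 0.        , 0.        ]), 'mount': array([[-5.51269308e-04,  9.58632773e-01,  2.84645222e-01,
         7.79381102e+01],
       [ 9.99998822e-01,  1.20606396e-04,  1.53050668e-03,
         1.08691972e-01],
       [ 1.43286383e-03,  2.84645730e-01, -9.58631710e-01,
        -1.62285486e+02],
       [ 0.00000000e+00,  0.00000000e+00,  0.00000000e+00,
         1.00000000e+00]])}
```

View pics/top0.png

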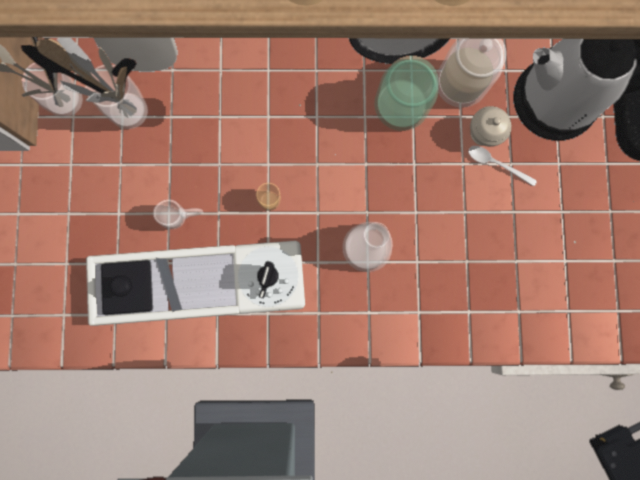

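View pics/scene0.png

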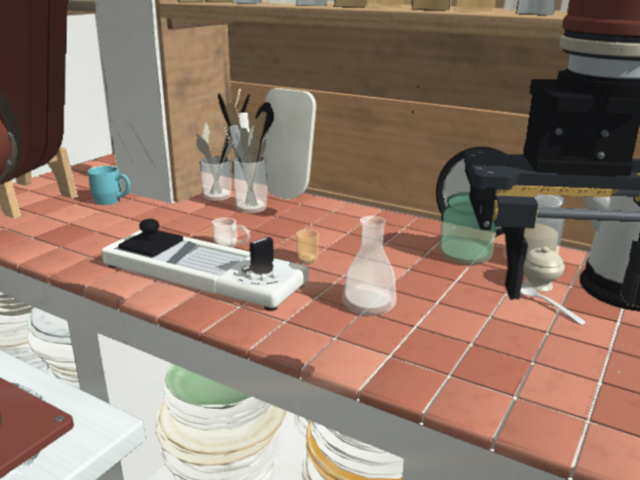

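The top view shows the knob at about (267,275), the carafe at about (368,245), and the hand guard on the left at (125,287). Next I zoom in on the knob and compute positions.

```bash
cat > h.py <<'E'
from workcell import *
import numpy as np, cv2
from scipy.spatial.transform import Rotation as R
def rot(q): return R.from_quat([q[1],q[2],q[3],q[0]])
def cam(n,s=None):
    m=camera_model(n); K=np.array([[m['fx'],0,m['cx']],[0,m['fy'],m['cy']],[0,0,1]])
    if n=="wrist":
        T=rot(s['ee_rot']).as_matrix(); M=m['mount']
        return K,m['D'],T@M[:3,3]+s['tool_pos'],T@M[:3,:3]
    return K,m['D'],m['xyz'],rot(m['rotation']).as_matrix()
def ray(c,u,v):
    K,D,o,A=c; x,y=cv2.undistortPoints(np.array([[[u,v]]],float),K,D)[0,0]
    return o,A@np.array([x,-y,-1])
def onz(c,u,v,z):
    o,d=ray(c,u,v); return o+d*(z-o[2])/d[2]
def toolshift(s,p):
    return rot(s['ee_rot']).inv().apply(np.array(p)-s['tool_pos'])
E
python3 - <<'E'
from h import *
c=cam("top");i=cv2.imread("pics/top0.png")
print(onz(c,267,270,88),onz(c,265,280,60),onz(c,368,250,0))
print('tool', rot(get_state()['ee_rot']).as_matrix().round(3))
a=cv2.resize(i[225:325,220:320],None,fx=6,fy=6,interpolation=2);cv2.imwrite("pics/c1.png",a)
E
```

```text
[481.12140029 -92.51477158  88.        ] [468.07237011 -87.69146023  60.        ] [ 522.37419752 -257.57174428    0.        ]
tool [[ 0.904  0.428 -0.001]
 [ 0.428 -0.904  0.002]
 [ 0.    -0.002 -1.   ]]
```

View pics/c1.png

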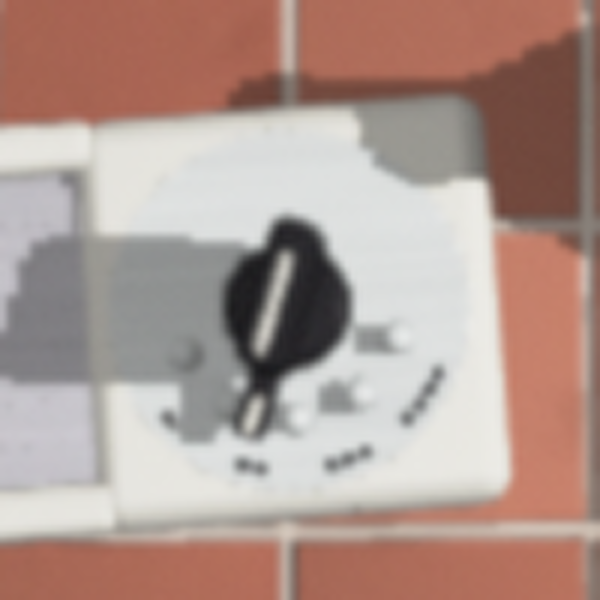

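The pointer sits over the two-dot notch, so the turn needed is +0.611. Next I work out the wing's axis and yaw, and the approach shift.

Run:
```python
from h import *
c=cam("top")
P=lambda u,v,z:onz(c,220+u/6,225+v/6,z)
a=P(290,250,88);b=P(262,355,88);h=P(288,305,46);p=P(253,412,42)
f=lambda d:np.degrees(np.arctan2(d[1],d[0]))
print(a,b,(a+b)/2,h,p,f(b-a),f(p-h))
s=get_state(); t=(a+b)/2; t[2]=200
print(toolshift(s,t)/40)
```

```text
[486.21379675 -94.53562032  88.        ] [459.54396351 -87.50182249  88.        ] [472.87888013 -91.01872141  88.        ] [475.79782839 -91.54495005  46.        ] [447.67555911 -82.06435108  42.        ] 165.22545843740556 161.36997370755978
[ 9.70495547 -8.48880667  0.55540357]
```

```bash
python3 -m handwheel '[[0.75,-0.65,0,0,0,0],[1.5,-1.3,0,0,0,0],[2.25,-1.95,0,0,0,0],[3,-2.6,0,0,0,0],[3.75,-3.25,0,0,0,0]]' -1
python3 -m handwheel '[[0.75,-0.65,0,0,0,0.8],[1.5,-1.3,0,0,0,1.6],[2.25,-1.95,0,0,0,2.4],[3,-2.6,0,0,0,3.2],[3.75,-3.25,0,0,0,4]]'
python3 - <<'E'
from h import *
s=get_state();x=rot(s['ee_rot']).as_matrix()[:,0]
print(toolshift(s,[474.5,-91.3,190])/40,np.degrees(np.arctan2(x[1],x[0])))
E
```

```text
time: 0.52
tool_pos: [347.7, -381.0, 221.9]
ee_rot: [-0.0, 0.976, 0.219, -0.0]
ft_force: [0.2, -0.1, 0.1]
gripper_width: 87.3
gripper_force: 0.0
time: 0.93
tool_pos: [427.6, -199.3, 222.3]
ee_rot: [-0.0, 1.0, 0.01, -0.0]
ft_force: [0.7, -0.2, 0.9]
gripper_width: 86.7
gripper_force: 0.0
[ 1.22556942 -2.67548644  0.80763134] 1.1138432954742825
```

```bash
python3 -m handwheel '[[0.3,-0.65,0.2,0,0,0.7],[0.6,-1.3,0.4,0,0,1.4],[0.9,-2.0,0.6,0,0,2.2],[1.2,-2.67,0.8,0,0,3],[1.2,-2.67,0.8,0,0,3]]'
python3 - <<'E'
from h import *
s=get_state();i=grab_frame("wrist");cv2.imwrite("pics/w1.png",i[:,:,::-1])
np.save("s1.npy",s,allow_pickle=True)
E
```

```text
time: 1.35
tool_pos: [472.8, -88.7, 188.5]
ee_rot: [-0.001, 0.989, -0.145, -0.001]
ft_force: [-0.0, -0.1, -0.7]
gripper_width: 87.4
gripper_force: 0.0
```

View pics/w1.png

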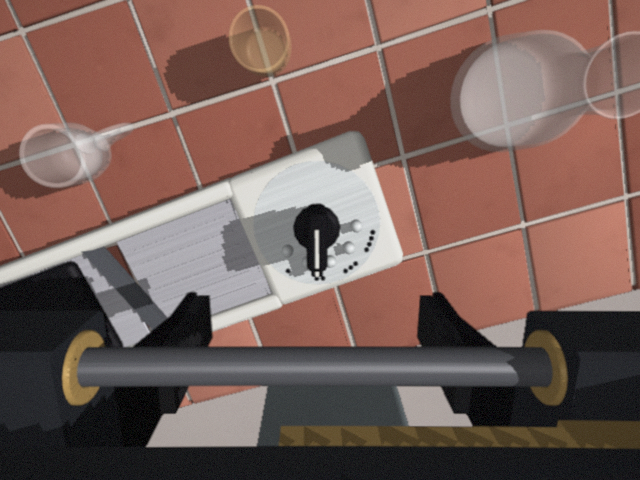

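The wrist view has the wing's stripe from (317,230) to (318,270) and the hub centre near (317,226). The wing is parallel to tool x.

Run:
```python
from h import *
s=np.load("s1.npy",allow_pickle=True).item();c=cam("wrist",s)
i=cv2.imread("pics/w1.png").astype(int)
print(i[222:278:3,305:330].mean(2).astype(int))
f=lambda d:np.degrees(np.arctan2(d[1],d[0]))
a=onz(c,317,230,88);b=onz(c,318,270,88);h=onz(c,317,226,46)
print(a,b,(a+b)/2,h,f(b-a),f(rot(s['ee_rot']).as_matrix()[:,0]))
for p in((a+b)/2,h): print(toolshift(s,[p[0],p[1],55])/40)
```

```text
[[ 15  15  21  19  27  21  23  28  27  30  19  29  29  31  30  35  23  28
   26  32  30  26  27  26  30]
 [ 17  23  20  21  21  17  25  31  35  30  29  33  29  27  26  30  20  31
   29  36  33  28  20  28  30]
 [ 14  15  16  18  23  23  30  25  24  22  28  27  21  31  24  32  29  28
   33  28  28  29  25  23  28]
 [ 11  18  18  24  29  26  24  27  37 104 180 213 207 160  82  25  31  29
   26  25  28  26  20  27  29]
 [ 15  15  25  24  25  26  20  27  42 107 182 219 214 160  80  24  29  31
   24  23  31  29  27  27  36]
 [ 18  17   6  25  18  23  20  30  36 103 180 220 213 162  83  29  21  34
   28  26  30  30  30  25  27]
 [ 19  14  26  27  11  21  27  29  32  83 156 212 212 161  79  28  26  27
   37  27  25  26  23  24  24]
 [ 20  19  23  20  20  24  26  24  35  82 161 213 212 164  81  30  21  29
   32  16  29  19  28  24  27]
 [ 25  15  21  21  22  15  22  23  29  83 160 213 212 165  80  26  24  31
   26  34  21  23  24  39  84]
 [113  72  32   8  24  18  27  22  34  84 159 214 212 164  83  28  30  22
   28  27  32  55 129 192 211]
 [120  92  40  26  22  19  27  20  33  80 158 214 
[... 470 characters left out ...]
192]
 [120 103  66  27  20  26  17  23  34  77 148 199 212 184 100  24  22  29
   25  25  48  99 146 157 160]
 [131 143 150 145 115  74  34  24  17  19  17  26  22  20  23  19  30  38
   75 117 157 197 210 209 209]
 [199 206 206 209 207 187 106  30  34  83 160 219 223 194 107  23  30 100
  167 203 208 207 207 207 206]
 [211 217 211 214 212 207 179 129  94  82 111 161 173 154 110  75  42  48
   92 140 185 203 205 205 209]]
[483.10359406 -93.28711378  88.        ] [456.79963476 -86.13447896  88.        ] [469.95161441 -89.71079637  88.        ] [475.66963095 -91.17386211  46.        ] 164.78781511632033 -16.67240154152898
[-0.04974791  0.05240603  3.336424  ]
[0.097686   0.04643155 3.3359581 ]
```

```bash
python3 -m handwheel '[[0.08,0.05,0.8,0,0,0],[0.08,0.05,1.6,0,0,0],[0.08,0.05,2.4,0,0,0],[0.08,0.05,3.0,0,0,0],[0.08,0.05,3.3,0,0,0]]'
python3 -m handwheel '[[0,0,0,0,0,0],[0,0,0,0,0,0],[0,0,0,0,0,0],[0,0,0,0,0,0],[0,0,0,0,0,0]]' 1
python3 -m handwheel '[[0,0,0,0,0,0],[0,0,0,0,0,0],[0,0,0,0,0,0],[0,0,0,0,0,0],[0,0,0,0,0,0]]'
```

```text
time: 1.82
tool_pos: [472.6, -96.3, 55.0]
ee_rot: [-0.0, 0.99, -0.144, -0.003]
ft_force: [-0.8, 0.5, 0.5]
gripper_width: 87.0
gripper_force: 0.0
time: 2.23
tool_pos: [476.6, -96.8, 60.1]
ee_rot: [0.0, 0.989, -0.145, 0.001]
ft_force: [-0.3, 0.0, 1.4]
gripper_width: 61.2
gripper_force: 0.0
time: 2.65
tool_pos: [475.4, -96.1, 58.6]
ee_rot: [-0.0, 0.989, -0.145, 0.0]
ft_force: [-0.2, -0.2, 0.5]
gripper_width: 28.6
gripper_force: 0.0
```

```bash
python3 - <<'E'
from h import *
s=get_state();print(s['tool_pos'],toolshift(s,[475.3,-91.2,56])/40)
E
python3 -m handwheel '[[-0.035,-0.12,0.07,0,0,0],[-0.035,-0.12,0.07,0,0,0]]'
python3 -m handwheel '[[0,0,0,0,0,0],[0,0,0,0,0,0],[0,0,0,0,0,0],[0,0,0,0,0,0]]'
```

```text
[475.36658202 -96.09295208  58.58808311] [-0.03659092 -0.11673345  0.06470431]
time: 2.82
tool_pos: [474.9, -90.4, 55.1]
ee_rot: [-0.0, 0.989, -0.145, -0.001]
ft_force: [-1.0, 0.6, -0.9]
gripper_width: 15.0
gripper_force: 0.0
time: 3.15
tool_pos: [474.9, -90.6, 55.2]
ee_rot: [-0.0, 0.989, -0.145, -0.001]
ft_force: [0.5, 2.2, -3.1]
gripper_width: 13.9
gripper_force: 30.0
```

Gripped at 13.9 mm with low side force. Now I lift.

```bash
python3 -m handwheel '[[0,0,-0.1,0,0,0],[0,0,-0.2,0,0,0],[0,0,-0.32,0,0,0],[0,0,-0.32,0,0,0],[0,0,-0.32,0,0,0]]'
```

```text
time: 3.57
tool_pos: [474.9, -90.7, 68.3]
ee_rot: [-0.0, 0.989, -0.145, -0.0]
ft_force: [0.3, 4.0, -8.8]
gripper_width: 13.9
gripper_force: 30.0
```

```bash
python3 -m handwheel '[[0,0,0,0,0,-0.7],[0,0,0,0,0,-1.4],[0,0,0,0,0,-2.1],[0,0,0,0,0,-2.8],[0,0,0,0,0,-3.5]]'
python3 -m handwheel '[[0,0,0,0,0,-0.8],[0,0,0,0,0,-1.6],[0,0,0,0,0,-2.33],[0,0,0,0,0,-2.33],[0,0,0,0,0,-2.33]]'
python3 - <<'E'
from h import *
s=get_state();x=rot(s['ee_rot']).as_matrix()[:,0];print(np.degrees(np.arctan2(x[1],x[0])),s['torque'])
s=get_state();cv2.imwrite("pics/w2.png",grab_frame("wrist")[:,:,::-1])
cv2.imwrite("pics/t2.png",cv2.resize(grab_frame("top")[205:325,200:360,::-1],None,fx=5,fy=5))
E
```

```text
time: 3.98
tool_pos: [474.9, -90.5, 68.0]
ee_rot: [-0.001, 0.999, 0.04, -0.001]
ft_force: [0.6, 4.9, -8.2]
gripper_width: 13.4
gripper_force: 30.0
time: 4.4
tool_pos: [474.8, -90.3, 67.9]
ee_rot: [-0.001, 0.987, 0.16, -0.0]
ft_force: [1.3, 5.4, -8.1]
gripper_width: 13.5
gripper_force: 30.0
18.364538869838245 [ 1.05163517 -0.12707117 -0.02756053]
```

View pics/w2.png

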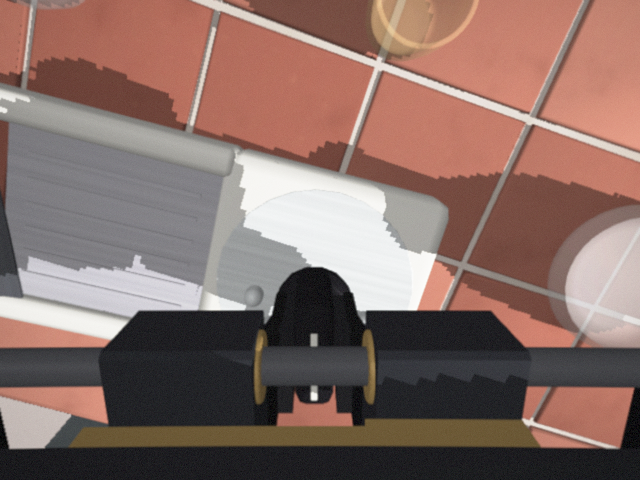

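The tool turned 35.0° and the wing is still square in the fingers (stripe at (314,370)). Now I release so it snaps home.

```bash
python3 -m handwheel '[[0,0,0,0,0,0],[0,0,0,0,0,0],[0,0,0,0,0,0],[0,0,0,0,0,0],[0,0,0,0,0,0]]' -1
python3 -m handwheel '[[0,0,0,0,0,0],[0,0,0,0,0,0],[0,0,0,0,0,0],[0,0,0,0,0,0],[0,0,0,0,0,0]]'
python3 -m handwheel '[[0,0,-0.7,0,0,0],[0,0,-1.4,0,0,0],[0,0,-2.1,0,0,0],[0,0,-2.8,0,0,0],[0,0,-3.5,0,0,0]]'
python3 -m handwheel '[[0,0,0,0,0,0],[0,0,0,0,0,0],[0,0,0,0,0,0]]'
python3 - <<'E'
from h import *
i=grab_frame("wrist")[:,:,::-1]
cv2.imwrite("pics/w3.png",cv2.resize(i[130:330,180:460],None,fx=2.8,fy=2.8,interpolation=2))
cv2.imwrite("pics/sc3.png",cv2.resize(grab_frame("scene")[200:320,220:380,::-1],None,fx=5,fy=5,interpolation=2))
E
```

```text
time: 4.92
tool_pos: [476.2, -91.8, 69.3]
ee_rot: [0.001, 0.987, 0.159, 0.001]
ft_force: [-0.1, -0.0, -0.2]
gripper_width: 39.4
gripper_force: 0.0
time: 5.33
tool_pos: [475.4, -91.2, 68.5]
ee_rot: [0.0, 0.987, 0.159, -0.0]
ft_force: [0.2, -0.7, -0.6]
gripper_width: 72.4
gripper_force: 0.0
time: 5.75
tool_pos: [475.1, -91.1, 209.8]
ee_rot: [-0.0, 0.987, 0.159, -0.0]
ft_force: [0.7, -0.9, -0.5]
gripper_width: 86.7
gripper_force: 0.0
time: 6.0
tool_pos: [475.1, -91.0, 208.0]
ee_rot: [-0.0, 0.987, 0.159, -0.0]
ft_force: [0.7, 0.7, 0.1]
gripper_width: 87.1
gripper_force: 0.0
```

View pics/w3.png

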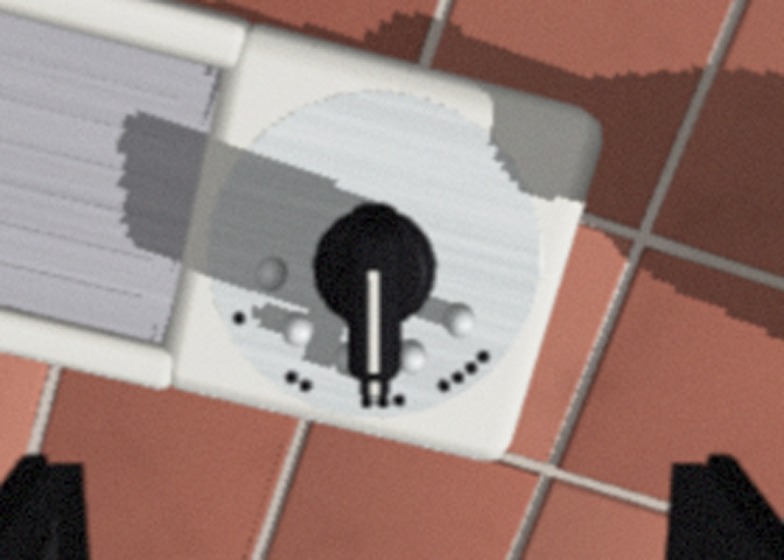

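View pics/sc3.png

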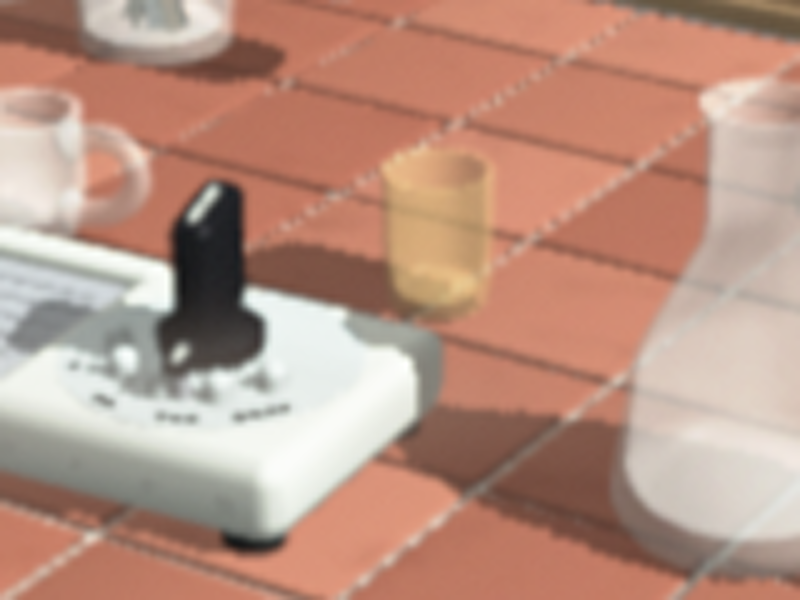

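The pointer is over the three dots, between its two studs, and the carafe is still standing. I check the lift by casting the scene ray to the wing's top, then hand in.

Run:
```python
from h import *
c=cam("scene");o,d=ray(c,220+206/5,200+203/5)
t=((np.array([472,-92])-o[:2])@d[:2])/(d[:2]@d[:2]);z=(o+t*d)[2];print(o+t*d)
if z<94: print(finish_job())
```

```text
[472.06192959 -92.08227655  86.78977356]
the job is handed in; nothing more can be done
None
```

The slicer is set to its third thickness: the knob's pointer stands over the three-dot notch and it has snapped down home (wing top measured at about 87 mm, 88 when seated). The carafe was not touched and is still standing, and I handed the job in about 6 s in, with the gripper clear.

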